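Set the painted pots on their firing setters

TASK

Get the four pots ready for the kiln: stand each one upright in the recess of the tan setter made for its shape and size (large round, small round, square and oblong), so that its foot sits flat on the recess floor. The pots are fragile, so put each one down before you let go, and do not drop or tip over any of them. Leave the green paint bottle and the terracotta cup where they stand.

Things in the scene. Friction and masses are not known exactly. Their poses are not given: they have to be found in the camera images.
- large_round_pot_mid (a point): Loose off-white unglazed ceramic pot, round, 64 mm in diameter, 62 mm tall, straight upright sides, open top, walls 5 mm thick, 0.07 to 0.3 kg, standing on its flat foot on the table. The point is on its axis, half-way up (31 mm above its foot), z up; its yaw means nothing. Easily gripped from above across its outside.
- large_round_setter_seat (a point): Firing setter for the large round pot: fixed, heavy tan kiln tile with a shallow flat recess, round, 80 mm in diameter inside, 98 mm over the rim. Recess floor 10 mm above the table, rim 5 mm higher and 9 mm wide; the matching pot has 8 mm of room on every side. The point is the centre of the recess floor, z up; its yaw means nothing.
- small_round_pot_mid (a point): Loose off-white unglazed ceramic pot, round, 46 mm in diameter, 50 mm tall, straight upright sides, open top, walls 5 mm thick, 0.07 to 0.3 kg, standing on its flat foot on the table. The point is on its axis, half-way up (25 mm above its foot), z up; its yaw means nothing. Easily gripped from above across its outside.
- small_round_setter_seat (a point): Firing setter for the small round pot: fixed, heavy tan kiln tile with a shallow flat recess, round, 62 mm in diameter inside, 80 mm over the rim. Recess floor 10 mm above the table, rim 5 mm higher and 9 mm wide; the matching pot has 8 mm of room on every side. The point is the centre of the recess floor, z up; its yaw means nothing.
- square_pot_mid (a point): Loose off-white unglazed ceramic pot, square, 54 by 54 mm, 58 mm tall, straight upright sides, open top, walls 5 mm thick, 0.07 to 0.3 kg, standing on its flat foot on the table. The point is on its axis, half-way up (29 mm above its foot), z up; its x and y axes run square to its sides. Easily gripped from above across its outside.
- square_setter_seat (a point): Firing setter for the square pot: fixed, heavy tan kiln tile with a shallow flat recess, square, 70 by 70 mm inside, 88 by 88 mm over the rim. Recess floor 10 mm above the table, rim 5 mm higher and 9 mm wide; the matching pot has 8 mm of room on every side. The point is the centre of the recess floor, z up; its x and y axes run square to its sides.
- trough_pot_mid (a point): Loose off-white unglazed ceramic pot, oblong, 86 mm long by 44 mm wide, 46 mm tall, straight upright sides, open top, walls 5 mm thick, 0.07 to 0.3 kg, standing on its flat foot on the table. The point is on its axis, half-way up (23 mm above its foot), z up; its x axis runs along its length, y across its width. Easily gripped from above across its outside width.
- trough_setter_seat (a point): Firing setter for the trough pot: fixed, heavy tan kiln tile with a shallow flat recess, oblong, 102 by 60 mm inside, 120 by 78 mm over the rim. Recess floor 10 mm above the table, rim 5 mm higher and 9 mm wide; the matching pot has 8 mm of room on every side. The point is the centre of the recess floor, z up; its x axis runs along its length, y across its width.
- paint_bottle_mid (a point): Bystander: green plastic paint bottle with a black cap, 36 mm in diameter, 105 mm tall, standing loose among the pots and setters. The point is half-way up its axis. Apart from it and the cup nothing on the working part of the table is taller than the pots; a flat blue tile 7 mm thick also lies there and does not matter.
- water_cup_mid (a point): Bystander: terracotta-coloured cup without handle, 54 mm across its rim, 75 mm tall, standing loose among the pots and setters. The point is half-way up its axis.
Mind the look-alikes: they are no part of the job. What is shaped like the part that bears trough_setter_seat but pink or red is not meant. Leave any blue or pink look-alike of the part that bears small_round_setter_seat alone.

How it is judged:
At the end, for the whole second after the job is handed in: Each pot stands released and at rest in its own setter: centre within 12 mm of the recess centre, foot on the recess floor (within 3 mm), tilt under 0.05 rad, the square pot within 0.37 rad of square to its recess, the oblong pot's length within 0.25 rad of its recess's length (horizontal distance between large_round_pot_mid and large_round_setter_seat below 0.012 m and z of large_round_pot_mid in the frame of large_round_setter_seat between 0.028 and 0.0335 m and angle between each of large_round_pot_mid, small_round_pot_mid, square_pot_mid, trough_pot_mid's own z axis and vertical below 0.05 rad and linear speed of each of large_round_pot, small_round_pot, square_pot, trough_pot below 0.01 m/s and horizontal distance between small_round_pot_mid and small_round_setter_seat below 0.012 m and z of small_round_pot_mid in the frame of small_round_setter_seat between 0.022 and 0.0275 m and horizontal distance between square_pot_mid and square_setter_seat below 0.012 m and z of square_pot_mid in the frame of square_setter_seat between 0.026 and 0.0315 m and (angle between the x axis of square_pot_mid and the x axis of square_setter_seat, either way round below 0.37 rad or angle between the x axis of square_pot_mid and the y axis of square_setter_seat, either way round below 0.37 rad) and horizontal distance between trough_pot_mid and trough_setter_seat below 0.012 m and z of trough_pot_mid in the frame of trough_setter_seat between 0.02 and 0.0255 m and angle between the x axis of trough_pot_mid and the x axis of trough_setter_seat, either way round below 0.25 rad); the robot touches nothing.
It fails at once if a pot is dropped or thrown (moves faster than 0.5 m/s out of the fingers) ((linear speed of large_round_pot above 0.5 m/s and contact force between large_round_pot and the fingers below 0.01 N) or (linear speed of small_round_pot above 0.5 m/s and contact force between small_round_pot and the fingers below 0.01 N) or (linear speed of square_pot above 0.5 m/s and contact force between square_pot and the fingers below 0.01 N) or (linear speed of trough_pot above 0.5 m/s and contact force between trough_pot and the fingers below 0.01 N)).
It fails at once if a pot is tipped by more than 0.7 rad (angle between any of large_round_pot_mid, small_round_pot_mid, square_pot_mid, trough_pot_mid's own z axis and vertical above 0.7 rad).
It fails at once if the paint bottle or the cup is moved by more than 30 mm (distance of any of paint_bottle_mid, water_cup_mid from where it was at the start of the episode above 0.03 m).
It also fails if it takes over 109 s, if anything falls off the work surface, if the arm or the gripper's body presses on something with over 40 N, if the wrist force passes 120 N, or if a joint passes its speed limit or range.

ROBOT

A 6-joint arm with a two-finger parallel gripper is mounted at the origin on the work surface. World frame = base frame: x ahead of the robot, y to its left, z up, the work surface at z = 0. Lengths are in m, angles in rad, forces in N, time in s.
With the tool pointing down it reaches from about 0.325 to 0.875 m from the base axis. Payload 4.4 kg.
Tool frame: the origin (TCP) lies between the finger pads; the fingertips stand manip.tcp_to_tips ahead of it and the grasp point (between the pads) lies 3 mm ahead of it (manip.tcp_to_tips is the distance from the TCP to the fingertips, in m); x points along the fingers, y is the direction in which the jaws open and shut, and the axes are right-handed (so a half turn about x gives the same grasp; the last joint's range is limited). The gripper opens to 85 mm and grips with 20 to 120 N. Pads are 22 mm wide; open, the fingers measure 114 mm over their backs; the gripper's body (76 mm by 85 mm) begins 54 mm behind the grasp point. The pads swing forward as they close: fully open they stand 13 mm farther back than shut.
Start: joints at [-1.462, 0.207, 1.542, -0, 1.393, -0.15], TCP at [0.147, -0.556, 0.253] pointing down, gripper open.
Joint ranges: [-2.73, 2.73], [-0.86, 2.22], [0.23, 2.46], [-1.11, 4.25], [0.08, 2.63], [-2.82, 2.82]. Speed limits (rad/s): [2.79, 2.79, 3.14, 3.14, 3.14, 3.14].

INTERFACE

Orientations are given as a unit quaternion [w, x, y, z].
In Python, from plant import telemetry, vision, manip gives the robot as it stands.
- The arm moves only by the tool arm_command, never from a script. Its arguments are lists of equal length, an entry for each row: "angular": the turn, a rotation vector about the tool's x, y, z in degrees, a list of three; "travel": the shift along the tool's x, y, z in cm, a list of three; "hand": the opening in per cent of the stroke, from 0 (shut) to 100 (fully open). In form: {"angular": [[wx, wy, wz], ...], "travel": [[tx, ty, tz], ...], "hand": [hand, ...]}. A call has 1 to 20 rows; each row is the pose to reach, as a shift and turn from the pose measured when the call began, along the tool's axes at that moment; what a row does not reach only later rows make up. A row lasts 1/10 s, in which the tool goes at most 50 mm and 8.59 degrees, less where a joint would pass 70% of its speed; a pose out of reach is approached as far as the arm can. A call with a gripper value outside its range is refused whole. The fingers move at their own pace and stop on an object; "squeeze" is the grip in N (left out, the last holds). Time passes only in rows, so rows that repeat a pose let the fingers close. It gives the time, the measured TCP pose, the force and the opening at its end, in the units of the state.
- telemetry.get_state(): the state, without advancing time (a new reading comes with each control period).
- vision.camera(name): name is "scene" or "top" or "wrist"; returns the picture (480x640x3 uint8, blue, green, red); there is no depth.
- vision.get_calibration(name): a dict with "fx", "fy", "cx", "cy" (pixels), "eye" and "attitude" of the camera in the world. Camera axes: x right, y up, looking along -z (the intrinsics and any distortion apply to the point x, -y, -z); pixel columns grow to the right and rows downward; lengths in m; the calibration is good to about 2 mm. A picture is of the moment at which its call begins: read the wrist's pose just before it. get_calibration takes no time and is no camera call; for the wrist camera it gives the pose at the moment of the call.
- manip.job_done(): hands the job in, once; it reports no verdict.
The state is a dict: "t": time; "joints": joint angles; "joint_velocities": joint speeds; "effort": joint torques, N m; "eef_pos": TCP position; "eef_rot": TCP orientation; "contact_force": force on the tool from outside, world axes, zero at the start; "moment": the same for the moment, N m; "opening": finger opening in m.
Only numpy, scipy, OpenCV 4.12 (cv2) and the standard library are available. Lean on these libraries where they do the work, as an engineer would, in place of code of your own. Each camera call takes 0.05 s, during which the arm holds its last target.

## Working session

There is one attempt and no reset: what is moved stays moved. The work goes in short steps, Python scripts to look and compute and a tool call to move; the robot and the scene stay as the last step left them, time stands still between calls to the robot, and variables do not carry over. Pictures are saved under pics/ and viewed, and the job is handed in when it is done.

Besides the shell and the picture viewer there is one more tool, called after "Request:" as name(argument=value, ...) on one line, values as JSON. arm_command: Moves the arm, as the interface text tells. Its arguments: {"type":"object","properties":{"angular":{"type":"array"},"travel":{"type":"array"},"hand":{"type":"array"},"squeeze":{"type":"number"}},"required":["angular","travel","hand"]}

```bash
mkdir -p pics; ls; python3 - <<'E'
from plant import telemetry, vision, manip
import cv2
s=telemetry.get_state();print(s);print(manip.tcp_to_tips)
for n in("scene","top"):
    print(n,vision.get_calibration(n));cv2.imwrite(f"pics/{n}0.png",vision.camera(n))
print(vision.get_calibration("wrist"))
E
```

```text
pics
{'t': 0.0, 'joints': array([-1.46245898e+00,  2.07440969e-01,  1.54298901e+00, -1.47366942e-05,
        1.39353540e+00, -1.50466754e-01]), 'joint_velocities': array([ 0.0004845 ,  0.00063894,  0.00034442,  0.0003892 ,  0.00010981,
       -0.00152665]), 'effort': array([ 1.19918404e-03, -3.83028066e+01, -2.91601503e+01, -3.75751852e-04,
        1.05139345e-02, -2.27366094e-06]), 'eef_pos': array([ 0.14707984, -0.55511226,  0.2520972 ]), 'eef_rot': array([ 0.09040796,  0.70120676,  0.09208558, -0.70118167]), 'contact_force': array([ 0.83609678, -0.20904949, -0.22482027]), 'moment': array([-0.04689454, -0.02288887, -0.02428796]), 'opening': 0.08544525419325771}
0.022
scene {'fx': 491.09758372132376, 'fy': 491.09758372132376, 'cx': 312.93419328854196, 'cy': 238.22651248545515, 'eye': array([ 1.13917753, -0.48673356,  0.87010837]), 'attitude': array([0.84498775, 0.36148012, 0.1482104 , 0.36518694])}
top {'fx': 531.6611711818919, 'fy': 531.6611711818919, 'cx': 327.92095116857865, 'cy': 239.79314020315866, 'eye': array([0.36128447, 0.10726519, 1.5774349 ]), 'attitude': array([ 0.71448755,  0.0373836 , -0.04646571, -0.69710182])}
{'fx': 378.44393961035036, 'fy': 378.44393961035036, 'cx': 323.0712904044627, 'cy': 241.98022975794785, 'eye': array([ 0.22293785, -0.53632832,  0.37324672]), 'attitude': array([ 0.78290183, -0.12292927,  0.09512054, -0.60241614])}
```

View pics/top0.png

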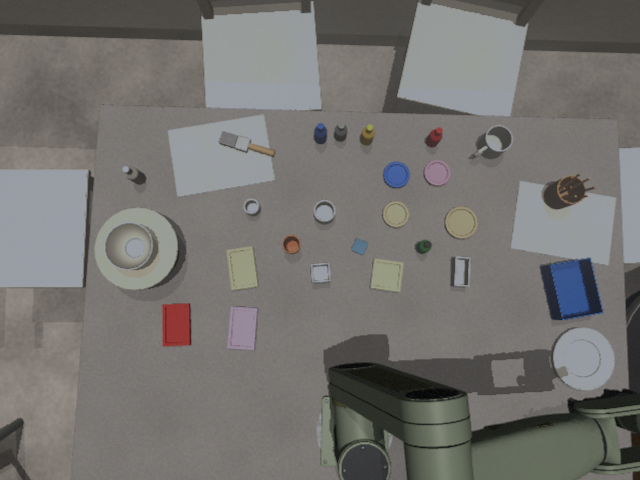

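View pics/scene0.png

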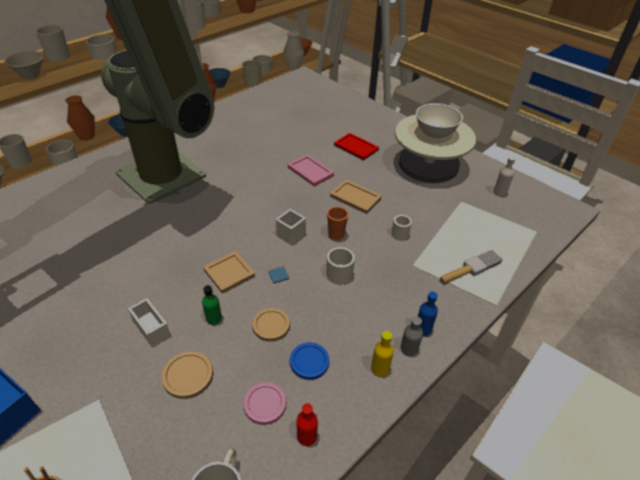

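```bash
cat > h.py <<'E'
import numpy as np, cv2
from scipy.spatial.transform import Rotation as R
def rot(q): return R.from_quat([q[1],q[2],q[3],q[0]])
def cast(cal,uv,z):
    uv=np.atleast_2d(np.asarray(uv,float))
    d=np.c_[(uv[:,0]-cal['cx'])/cal['fx'],-(uv[:,1]-cal['cy'])/cal['fy'],-np.ones(len(uv))]
    w=rot(cal['attitude']).apply(d); e=cal['eye']
    return e+w*((z-e[2])/w[:,2])[:,None]
def proj(cal,P):
    c=rot(cal['attitude']).inv().apply(np.atleast_2d(P)-cal['eye'])
    return np.c_[cal['cx']-cal['fx']*c[:,0]/c[:,2],cal['cy']+cal['fy']*c[:,1]/c[:,2]]
E
python3 - <<'E'
from h import *
from plant import vision
im=cv2.imread("pics/top0.png")
h=cv2.cvtColor(im,cv2.COLOR_BGR2HSV)
for n,p in dict(sm=(252,206),lg=(324,212),sq=(320,272),tr=(461,271),S_tr=(242,268),S_sm=(396,214),S_lg=(461,222),S_sq=(387,275),bot=(424,246),cup=(291,245),table=(350,300)).items():
    print(n,h[p[1],p[0]], h[p[1],p[0]-9], cast(vision.get_calibration("top"),p,.015).round(3))
c=im[180:330,200:500]; cv2.imwrite("pics/crop0.png",cv2.resize(c,None,fx=2.6,fy=2.6,interpolation=cv2.INTER_CUBIC))
s=cv2.imread("pics/scene0.png")
E
```

```text
sm [111  16 162] [105   4 140] [[0.643 0.318 0.015]]
lg [109  17 163] [107  12 144] [[0.631 0.103 0.015]]
sq [110  19 164] [113  16 140] [[0.452 0.11  0.015]]
tr [108  19 162] [24 19 66] [[ 0.465 -0.305  0.015]]
S_tr [ 33  44 155] [ 32  45 153] [[0.458 0.339 0.015]]
S_sm [ 29  46 150] [ 28  48 150] [[ 0.63  -0.112  0.015]]
S_lg [ 25  53 149] [ 24  55 149] [[ 0.611 -0.306  0.015]]
S_sq [ 35  41 156] [ 34  39 155] [[ 0.448 -0.087  0.015]]
bot [60 34 53] [18 17 77] [[ 0.537 -0.196  0.015]]
cup [  9 130 145] [ 11  90 141] [[0.53  0.198 0.015]]
table [ 13  15 123] [ 13  14 124] [[0.372 0.021 0.015]]
```

View pics/crop0.png

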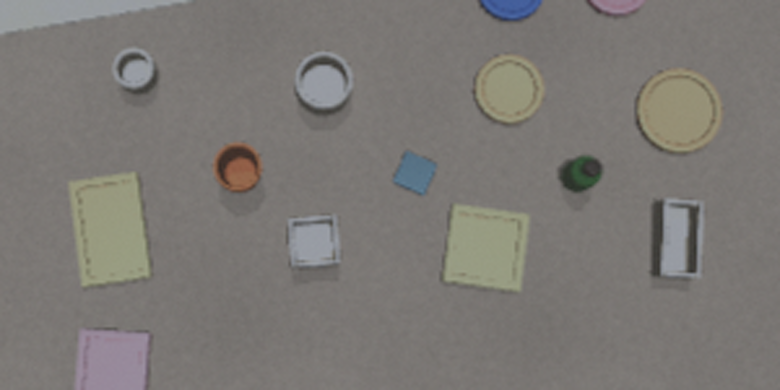

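```bash
python3 - <<'E'
from h import *
from plant import vision
cal=vision.get_calibration("top")
im=cv2.imread("pics/top0.png")
b=cv2.cvtColor(im,cv2.COLOR_BGR2LAB)[:,:,2].astype(int)
L=cv2.cvtColor(im,cv2.COLOR_BGR2LAB)[:,:,0].astype(int)
print('table b',np.median(b[290:340,280:340]))
def blob(m,p,x):
    m=m.astype(np.uint8); n,lab=cv2.connectedComponents(m)
    y0,x0=p[1],p[0]
    # nearest label within 6px
    sub=lab[y0-6:y0+7,x0-6:x0+7]; l=np.bincount(sub[sub>0]).argmax()
    cs,_=cv2.findContours((lab==l).astype(np.uint8),cv2.RETR_EXTERNAL,cv2.CHAIN_APPROX_NONE)
    return max(cs,key=cv2.contourArea)[:,0]
for n,p,z in [("S_tr",(242,268),.015),("S_sm",(396,214),.015),("S_lg",(461,222),.015),("S_sq",(387,275),.015)]:
    c=blob(b>136,p,z); W=cast(cal,c,z)[:,:2]*1000
    if n in("S_tr","S_sq"): r=cv2.minAreaRect(W.astype(np.float32))
    else: r=cv2.fitEllipse(W.astype(np.float32))
    print(n,np.round(r[0],1),np.round(r[1],1),round(r[2],1))
for n,p,z in [("sm",(252,206),.05),("lg",(324,212),.062),("sq",(320,272),.058),("tr",(461,271),.046)]:
    c=blob(b<128,p,z); W=cast(cal,c,z)[:,:2]*1000
    r=(cv2.minAreaRect if n in("sq","tr") else cv2.fitEllipse)(W.astype(np.float32))
    print(n,np.round(r[0],1),np.round(r[1],1),round(r[2],1))
v=np.zeros((150,300),np.uint8); v[b[180:330,200:500]<128]=255; v[b[180:330,200:500]>136]=120
cv2.imwrite("pics/mask0.png",cv2.resize(v,None,fx=2.6,fy=2.6,interpolation=0))
# bottle, cup
print('bottle cap',cast(cal,(427,243),.105),'cup',cast(cal,(291,244),.075))
E
```

```text
table b 130.0
S_tr [458.9 340.2] [121.1  79.2] 9.8
S_sm [ 631.6 -110.1] [76.5 77.6] 80.3
S_lg [ 611.3 -305.9] [95.7 96. ] 48.7
S_sq [448.9 -85.3] [88.8 88.2] 83.6
sm [637.4 316.6] [43.5 43.8] 161.9
lg [627.4 102.8] [61.9 62.1] 31.4
sq [448.1 108.9] [54.3 54.4] 1.4
tr [ 462.  -300.4] [45.1 86.9] 86.9
bottle cap [[ 0.53507924 -0.18664683  0.105     ]] cup [[0.52592278 0.19464196 0.075     ]]
```

View pics/mask0.png

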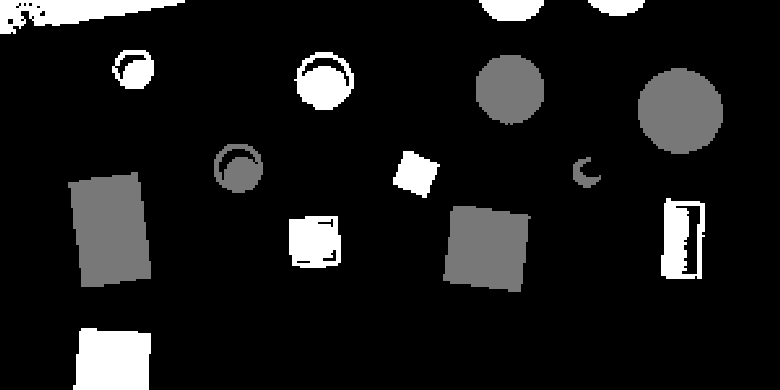

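```bash
cat >> h.py <<'E'
def yawrot(sgn,deg):
    # tool x down, y = sgn*Y rotated by deg about Z
    M=np.c_[[0,0,-1],[0,sgn,0],[sgn,0,0]]
    return R.from_euler('z',deg,degrees=True)*R.from_matrix(M)
def rel(s,P,Rt):
    R0=rot(s['eef_rot']); 
    return (R0.inv().apply(np.asarray(P)-s['eef_pos'])*100).round(2),np.degrees((R0.inv()*Rt).as_rotvec()).round(2)
E
python3 - <<'E'
from h import *
from plant import telemetry
s=telemetry.get_state(); print(rot(s['eef_rot']).as_matrix().round(3))
for g in(1,-1): print(g,rel(s,[.45,-.3,.2],yawrot(g,0)))
E
```

```text
[[-0.     0.256 -0.967]
 [ 0.002 -0.967 -0.256]
 [-1.    -0.002 -0.   ]]
1 (array([  5.27, -16.91, -35.81]), array([-1.6517e+02, -1.7000e-01, -1.0000e-02]))
-1 (array([  5.27, -16.91, -35.81]), array([14.83, -0.  ,  0.12]))
```

```bash
python3 - <<'E'
from h import *
from plant import telemetry
s=telemetry.get_state()
print(rel(s,[.462,-.3004,.20],yawrot(-1,-3.1)))
E
```

```text
(array([  5.27, -16.56, -36.96]), array([17.93, -0.  ,  0.12]))
```

Request:
arm_command(angular=[[4,0,0],[8,0,0],[12,0,0],[17.9,0,0.1],[17.9,0,0.1],[17.9,0,0.1],[17.9,0,0.1],[17.9,0,0.1],[17.9,0,0.1],[17.9,0,0.1],[17.9,0,0.1],[17.9,0,0.1],[17.9,0,0.1]], travel=[[0.5,-1.65,-3.7],[1,-3.3,-7.4],[1.6,-5,-11.1],[2.1,-6.6,-14.8],[2.6,-8.3,-18.5],[3.2,-9.9,-22.2],[3.7,-11.6,-25.9],[4.2,-13.2,-29.6],[4.8,-14.9,-33.3],[5.27,-16.56,-36.96],[5.27,-16.56,-36.96],[5.27,-16.56,-36.96],[5.27,-16.56,-36.96]], hand=[100,100,100,100,100,100,100,100,100,100,100,100,100], squeeze=40)

```text
t: 1.4
eef_pos: [0.4613, -0.3009, 0.1998]
eef_rot: [0.019, -0.707, 0.019, 0.707]
contact_force: [0.9, 0.5, 0.4]
opening: 0.0854
```

```bash
cat > wr.py <<'E'
import sys
from h import *
from plant import telemetry, vision
s=telemetry.get_state(); cal=vision.get_calibration("wrist"); im=vision.camera("wrist")
cv2.imwrite(f"pics/{sys.argv[1]}.png",im)
print(s['t'],s['eef_pos'],s['joints'].round(3)); print(s['contact_force'].round(2),s['opening'],rot(s['eef_rot']).as_matrix().round(3).tolist())
np.save(f"pics/{sys.argv[1]}.npy",cal,allow_pickle=True)
E
python3 wr.py w1
```

```text
1.4 [ 0.46126946 -0.30091916  0.19977999] [-0.735  0.206  1.658 -0.     1.279  0.89 ]
[0.88 0.54 0.38] 0.08535226968943134 [[-0.001, -0.054, -0.999], [0.0, -0.999, 0.054], [-1.0, -0.0, 0.001]]
```

View pics/w1.png

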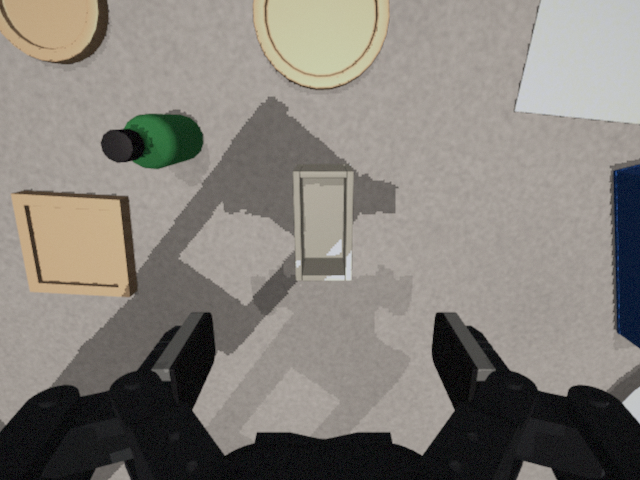

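```bash
python3 - <<'E'
from h import *
cal=np.load("pics/w1.npy",allow_pickle=True).item()
W=cast(cal,[(293,171),(355,171),(352.5,281),(296,281)],.046); print(W.round(4)); print(W.mean(0))
print(np.linalg.norm(np.diff(W,axis=0),axis=1))
print(cv2.minAreaRect((W[:,:2]*1000).astype(np.float32)))
im=cv2.imread("pics/w1.png");cv2.imwrite("pics/c1.png",cv2.resize(im[150:310,260:390],None,fx=4,fy=3.7))
E
```

```text
[[ 0.5057 -0.283   0.046 ]
 [ 0.5033 -0.3276  0.046 ]
 [ 0.4174 -0.3232  0.046 ]
 [ 0.4198 -0.2786  0.046 ]]
[ 0.46154468 -0.3031007   0.046     ]
[0.04459916 0.08604207 0.04459694]
((461.5419616699219, -303.10003662109375), (44.598934173583984, 86.1820297241211), 87.0758056640625)
```

View pics/c1.png

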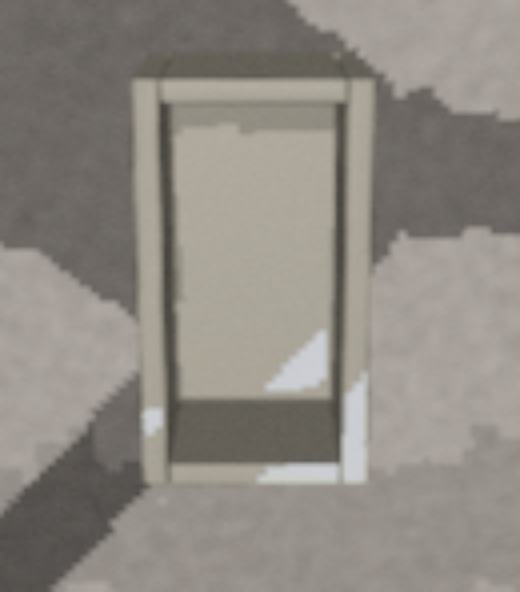

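Request:
arm_command(angular=[[0,0,0],[0,0,0],[0,0,0],[0,0,0],[0,0,0],[0,0,0],[0,0,0],[0,0,0],[0,0,0],[0,0,0],[0,0,0],[0,0,0],[0,0,0],[0,0,0],[0,0,0],[0,0,0]], travel=[[4,0.1,0],[8,0.1,0],[12,0.1,0],[14.5,0.1,0],[16,0.1,0],[16.7,0.1,0],[16.7,0.1,0],[16.7,0.1,0],[16.7,0.1,0],[16.7,0.1,0],[16.7,0.1,0],[16.7,0.1,0],[16.7,0.1,0],[16.7,0.1,0],[16.7,0.1,0],[16.7,0.1,0]], hand=[100,100,100,100,100,100,100,0,0,0,0,0,0,0,0,0], squeeze=40)

```text
t: 3.05
eef_pos: [0.4621, -0.3029, 0.0345]
eef_rot: [-0.019, 0.707, -0.02, -0.706]
contact_force: [0.7, 1.5, 6.4]
opening: 0.0436
```

```bash
python3 wr.py w2; cat > go.py <<'E'
# usage: go.py x y z yaw
import sys
from h import *
from plant import telemetry
s=telemetry.get_state(); a=list(map(float,sys.argv[1:]))
print(s['eef_pos'].round(4),rel(s,a[:3],yawrot(-1,a[3])))
E
```

```text
3.05 [ 0.46209286 -0.30293414  0.03449381] [-0.737  0.437  1.752 -0.     0.95   0.889]
[0.73 1.53 6.44] 0.04357905065583876 [[0.002, -0.055, -0.998], [-0.002, -0.998, 0.055], [-1.0, 0.001, -0.002]]
```

View pics/w2.png

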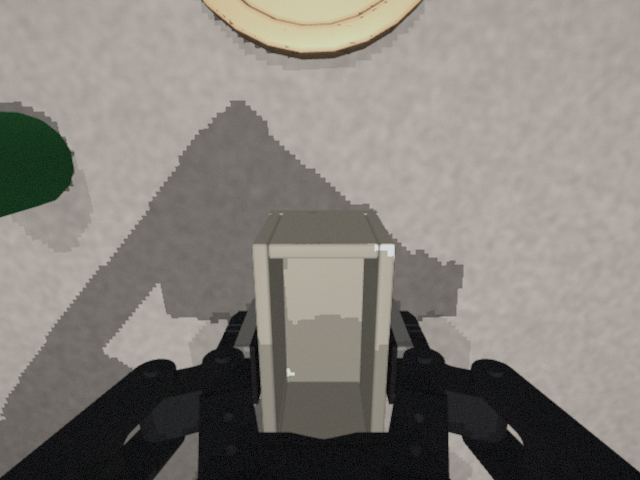

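```bash
python3 go.py .4621 -.3029 .20 -3.1;python3 go.py .46 0.0 .20 3; python3 go.py .46 .34 .20 9.8
```

```text
[ 0.4621 -0.3029  0.0345] (array([-16.55,   0.02,  -0.03]), array([-0.04, -0.1 , -0.08]))
[ 0.4621 -0.3029  0.0345] (array([-16.6 , -30.21,   1.84]), array([-6.14, -0.09, -0.09]))
[ 0.4621 -0.3029  0.0345] (array([-16.65, -64.16,   3.7 ]), array([-12.94,  -0.09,  -0.09]))
```

Request:
arm_command(angular=[[0,0,0],[0,0,0],[0,0,0],[0,0,0],[0,0,0],[0,0,0],[0,0,0],[-0.5,0,0],[-1,0,0],[-1.6,0,0],[-2.2,0,0],[-2.8,0,0],[-3.4,0,0],[-4,0,0],[-4.6,0,0],[-5.1,0,0],[-5.6,0,0],[-6.1,0,0],[-6.7,0,0],[-7.3,0,0]], travel=[[-1,0,0],[-3,0,0],[-6,0,0],[-9,0,0],[-12,0,0],[-14.5,0,0],[-16,-0.7,0],[-16.5,-2,0.1],[-16.5,-4,0.2],[-16.5,-7,0.4],[-16.5,-10,0.6],[-16.5,-13,0.8],[-16.5,-16,1],[-16.5,-19,1.1],[-16.5,-22,1.3],[-16.5,-25,1.5],[-16.5,-28,1.7],[-16.5,-31,1.9],[-16.5,-34,2],[-16.5,-37,2.2]], hand=[0,0,0,0,0,0,0,0,0,0,0,0,0,0,0,0,0,0,0,0])

```text
t: 5.1
eef_pos: [0.4574, 0.0705, 0.1967]
eef_rot: [-0.027, -0.706, -0.026, 0.708]
contact_force: [1.0, 0.1, -2.0]
opening: 0.0435
```

```bash
python3 go.py .46 .34 .20 9.8
```

```text
[0.4574 0.0705 0.1967] (array([ -0.36, -26.85,  -2.26]), array([-5.54,  0.18, -0.03]))
```

Request:
arm_command(angular=[[-0.6,0,0],[-1.2,0,0],[-1.8,0,0],[-2.4,0,0],[-3,0,0],[-3.6,0,0],[-4.2,0,0],[-4.9,0,0],[-5.5,0.2,0],[-5.5,0.2,0],[-5.5,0.2,0],[-5.5,0.2,0],[-5.5,0.2,0]], travel=[[0,-3,-0.3],[0,-6,-0.5],[-0.3,-9,-0.7],[-0.3,-12,-1],[-0.3,-15,-1.2],[-0.3,-18,-1.5],[-0.3,-21,-1.7],[-0.3,-23.5,-2],[-0.3,-25.5,-2.1],[-0.3,-26.5,-2.2],[-0.3,-26.8,-2.3],[-0.3,-26.8,-2.3],[-0.3,-26.8,-2.3]], hand=[0,0,0,0,0,0,0,0,0,0,0,0,0])

```text
t: 6.4
eef_pos: [0.46, 0.3387, 0.1989]
eef_rot: [-0.06, -0.704, -0.059, 0.705]
contact_force: [0.3, -0.9, -1.3]
opening: 0.0433
```

```bash
python3 wr.py w3
```

```text
6.4 [0.46004796 0.33866485 0.19891462] [ 4.840e-01  2.490e-01  1.607e+00 -1.000e-03  1.287e+00  1.885e+00]
[ 0.29 -0.92 -1.26] 0.04333739972146125 [[-0.001, 0.169, -0.986], [-0.001, -0.986, -0.169], [-1.0, 0.001, 0.001]]
```

View pics/w3.png

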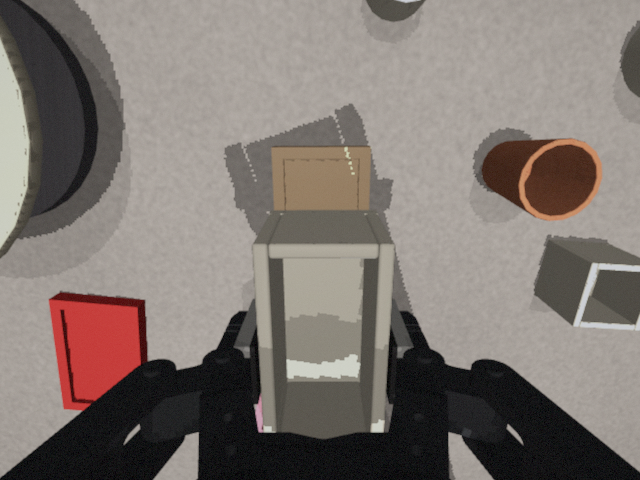

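```bash
python3 - <<'E'
from h import *
cal=np.load("pics/w3.npy",allow_pickle=True).item()
W=cast(cal,[(272,147.5),(370.5,146.5),(274,211),(371,211)],.015)[:,:2];print(W)
print(np.linalg.norm(W[0]-W[1])); d=W[1]-W[0];print(np.degrees(np.arctan2(d[0],-d[1])))
n=np.array([d[1],-d[0]])/np.linalg.norm(d); n*=np.sign(n[0]);print("c",W[:2].mean(0)-.06*n, n)
# held pot rim far edge & position at its top height
z=.1989-.0345+.046
P=cast(cal,[(254,245),(392,245)],z)[:,:2];print("potfar",P,P.mean(0)-.043*n)
E
```

```text
[[0.51018394 0.38622963]
 [0.52396579 0.31033504]
 [0.45991825 0.37807885]
 [0.47340174 0.29921322]]
0.07713577040562644
10.292297829449735
c [0.45804032 0.33756214] [0.98390907 0.17866995]
potfar [[0.49804824 0.36542868]
 [0.50512583 0.3239689 ]] [0.45927895 0.33701598]
```

Request:
arm_command(angular=[[0,0,0],[0,0,0],[0,0,0],[0,0,0],[0,0,0],[0,0,0],[0,0,0],[0,0,0],[0,0,0],[0,0,0],[0,0,0],[0,0,0],[0,0,0]], travel=[[1,0,0.1],[4,0,0.1],[7,0,0.1],[10,0,0.1],[12,0,0.1],[13,0,0.1],[13.8,0,0.1],[14.3,0,0.1],[14.7,0,0.1],[15,0,0.1],[15.2,0,0.1],[15.4,0,0.1],[15.4,0,0.1]], hand=[0,0,0,0,0,0,0,0,0,0,0,0,0])

```text
t: 7.75
eef_pos: [0.4592, 0.3383, 0.0451]
eef_rot: [-0.06, -0.704, -0.059, 0.705]
contact_force: [-0.2, -0.4, -1.4]
opening: 0.0434
```

```bash
python3 wr.py w4
```

```text
7.75 [0.45921081 0.3382609  0.04512389] [ 4.840e-01  4.510e-01  1.701e+00 -1.000e-03  9.900e-01  1.886e+00]
[-0.22 -0.45 -1.44] 0.04335929865406336 [[-0.0, 0.169, -0.986], [-0.001, -0.986, -0.169], [-1.0, 0.001, 0.0]]
```

View pics/w4.png

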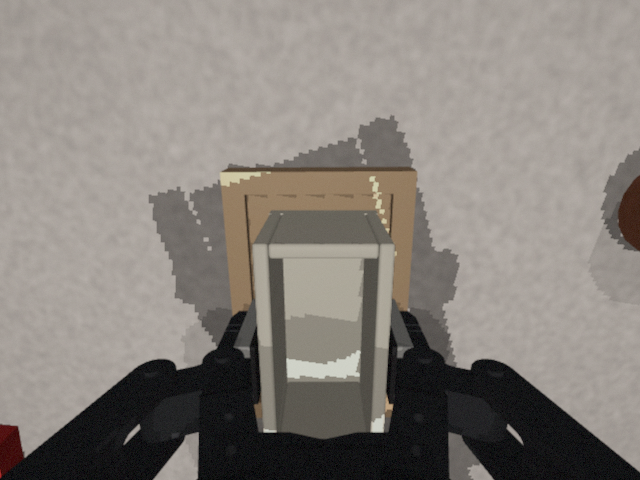

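Request:
arm_command(angular=[[0,0,0],[0,0,0],[0,0,0]], travel=[[0.1,0,0.05],[0.15,0,0.05],[0.15,0,0.05]], hand=[0,0,0])

```text
t: 8.1
eef_pos: [0.4591, 0.3384, 0.0445]
eef_rot: [0.06, 0.705, 0.06, -0.704]
contact_force: [-2.1, -1.2, 4.5]
opening: 0.0437
```

Request:
arm_command(angular=[[0,0,0],[0,0,0],[0,0,0],[0,0,0],[0,0,0],[0,0,0],[0,0,0],[0,0,0],[0,0,0],[0,0,0],[0,0,0],[0,0,0]], travel=[[0,0,0],[0,0,0],[0,0,0],[0,0,0],[0,0,0],[0,0,0],[-1,0,0],[-4,0,0],[-8,0,0],[-12,0,0],[-15.5,0,0],[-15.5,0,0]], hand=[70,100,100,100,100,100,100,100,100,100,100,100])

```text
t: 9.3
eef_pos: [0.4628, 0.3407, 0.2074]
eef_rot: [0.058, 0.709, 0.062, -0.7]
contact_force: [0.5, -0.0, -0.7]
opening: 0.085
```

```bash
python3 wr.py w5
```

```text
9.3 [0.46283385 0.34068756 0.20739117] [ 4.840e-01  2.380e-01  1.602e+00 -1.000e-03  1.287e+00  1.886e+00]
[ 0.46 -0.04 -0.68] 0.08500844480189644 [[0.013, 0.169, -0.986], [0.006, -0.986, -0.169], [-1.0, -0.004, -0.014]]
```

View pics/w5.png

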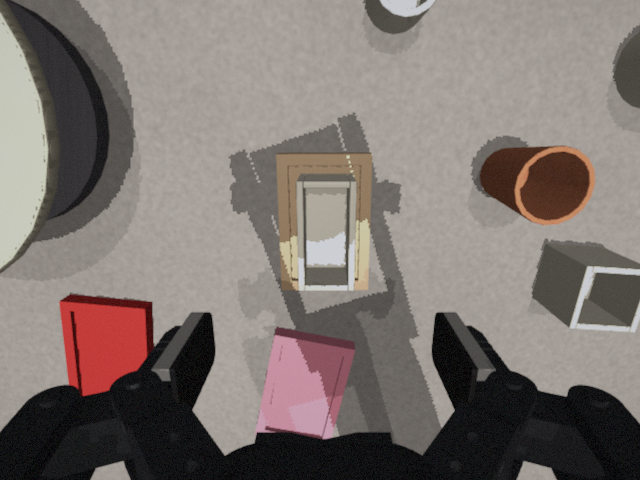

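```bash
python3 go.py .637 .316 .20 5
```

```text
[0.4612 0.3398 0.2042] (array([  0.56,   5.31, -16.92]), array([ 4.72, -0.5 ,  0.13]))
```

Request:
arm_command(angular=[[1,0,0],[2,-0.2,0],[3,-0.4,0],[4.7,-0.5,0.1],[4.7,-0.5,0.1],[4.7,-0.5,0.1],[4.7,-0.5,0.1],[4.7,-0.5,0.1]], travel=[[0.1,1,-3.5],[0.2,2.2,-7],[0.4,3.4,-11],[0.5,4.6,-15],[0.6,5.3,-16.9],[0.6,5.3,-16.9],[0.6,5.3,-16.9],[0.6,5.3,-16.9]], hand=[100,100,100,100,100,100,100,100])

```text
t: 10.15
eef_pos: [0.6351, 0.3164, 0.1986]
eef_rot: [-0.031, -0.705, -0.031, 0.707]
contact_force: [-0.4, -0.6, 0.5]
opening: 0.0855
```

```bash
python3 wr.py w6
```

```text
10.15 [0.63509064 0.31637618 0.19861876] [3.400e-01 5.310e-01 1.221e+00 1.000e-03 1.392e+00 1.822e+00]
[-0.36 -0.55  0.47] 0.08545332782049397 [[-0.003, 0.088, -0.996], [-0.0, -0.996, -0.088], [-1.0, -0.0, 0.003]]
```

View pics/w6.png

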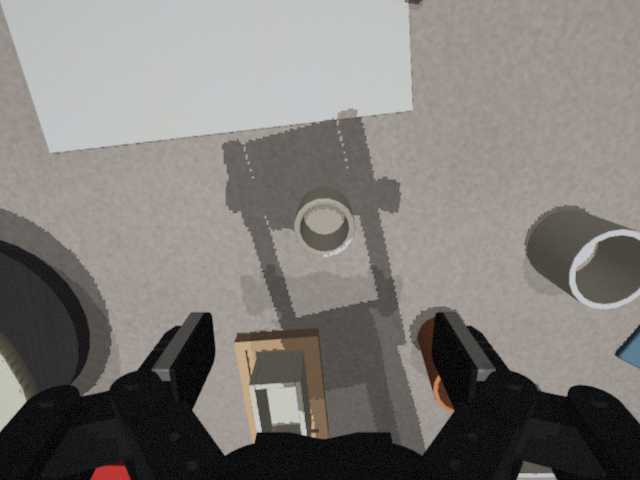

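```bash
python3 - <<'E'
from h import *
cal=np.load("pics/w6.npy",allow_pickle=True).item()
W=cast(cal,[(295,227),(355,227),(325,256.5),(325,198)],.05)[:,:2];print(W,W[:2].mean(0),np.linalg.norm(W[0]-W[1]),W[2:].mean(0),np.linalg.norm(W[2]-W[3]))
E
python3 go.py .637 .315 .035 5
```

```text
[[0.63595674 0.33596079]
 [0.63986859 0.29177987]
 [0.61478235 0.31178071]
 [0.65954774 0.31582847]] [0.63791267 0.31387033] 0.04435375957907868 [0.63716504 0.31380459] 0.044948021023996705
[0.6352 0.3166 0.1991] (array([16.41,  0.18, -0.19]), array([0.08, 0.1 , 0.02]))
```

Request:
arm_command(angular=[[0,0,0],[0,0,0],[0,0,0],[0,0,0],[0,0,0],[0,0,0],[0,0,0],[0,0,0],[0,0,0],[0,0,0],[0,0,0],[0,0,0],[0,0,0],[0,0,0],[0,0,0],[0,0,0]], travel=[[3,0.2,-0.2],[7,0.2,-0.2],[11,0.2,-0.2],[14,0.2,-0.2],[15.8,0.2,-0.2],[16.4,0.2,-0.2],[16.4,0.2,-0.2],[16.4,0.2,-0.2],[16.4,0.2,-0.2],[16.4,0.2,-0.2],[16.4,0.2,-0.2],[16.4,0.2,-0.2],[16.4,0.2,-0.2],[16.4,0.2,-0.2],[16.4,0.2,-0.2],[16.4,0.2,-0.2]], hand=[100,100,100,100,100,100,100,0,0,0,0,0,0,0,0,0], squeeze=40)

```text
t: 11.8
eef_pos: [0.6387, 0.3153, 0.0376]
eef_rot: [0.031, 0.707, 0.032, -0.706]
contact_force: [0.1, -0.3, 5.4]
opening: 0.0457
```

```bash
python3 go.py .632 -.110 .20 0
```

```text
[0.6387 0.3153 0.0376] (array([-16.3 ,  42.29,   4.4 ]), array([ 5.08, -0.12,  0.08]))
```

Request:
arm_command(angular=[[0,0,0],[0,0,0],[0,0,0],[0,0,0],[0,0,0],[0,0,0],[0,0,0],[0,0,0],[0.5,0,0],[1,0,0],[1.5,0,0],[2,0,0],[2.5,0,0],[3,0,0],[3.5,0,0],[4,0,0],[4.5,0,0],[5,0,0],[5,0,0],[5,0,0]], travel=[[-1,0,0],[-3,0,0],[-6,0,0],[-9,0,0],[-12,0,0],[-14.5,0.5,0],[-16,2,0.2],[-16.3,4.5,0.5],[-16.3,7.5,0.8],[-16.3,10.5,1.1],[-16.3,13.5,1.4],[-16.3,16.5,1.7],[-16.3,19.5,2],[-16.3,22.5,2.3],[-16.3,25.5,2.6],[-16.3,28.5,2.9],[-16.3,31.5,3.2],[-16.3,34.5,3.5],[-16.3,37.5,3.9],[-16.3,39.5,4.1]], hand=[0,0,0,0,0,0,0,0,0,0,0,0,0,0,0,0,0,0,0,0])

```text
t: 13.8
eef_pos: [0.631, -0.0849, 0.1992]
eef_rot: [0.001, -0.707, -0.0, 0.707]
contact_force: [0.5, -0.1, -2.1]
opening: 0.0459
```

```bash
python3 go.py .632 -.110 .20 0
```

```text
[ 0.631  -0.0849  0.1992] (array([-0.08,  2.51, -0.1 ]), array([-0.04,  0.01,  0.06]))
```

Request:
arm_command(angular=[[0,0,0],[0,0,0],[0,0,0],[0,0,0],[0,0,0],[0,0,0]], travel=[[0,1.5,-0.1],[2,2.5,-0.1],[5,2.5,-0.1],[7,2.5,-0.1],[8,2.5,-0.1],[8,2.5,-0.1]], hand=[0,0,0,0,0,0])

```text
t: 14.4
eef_pos: [0.6302, -0.1096, 0.1169]
eef_rot: [0.001, -0.705, -0.001, 0.709]
contact_force: [0.6, 0.3, -1.3]
opening: 0.0453
```

```bash
python3 wr.py w7
```

```text
14.4 [ 0.63017718 -0.10955317  0.11686789] [-3.080e-01  4.760e-01  1.483e+00  1.000e-03  1.188e+00  1.264e+00]
[ 0.57  0.32 -1.3 ] 0.04528805420255783 [[-0.005, -0.001, -1.0], [0.002, -1.0, 0.001], [-1.0, -0.002, 0.005]]
```

View pics/w7.png

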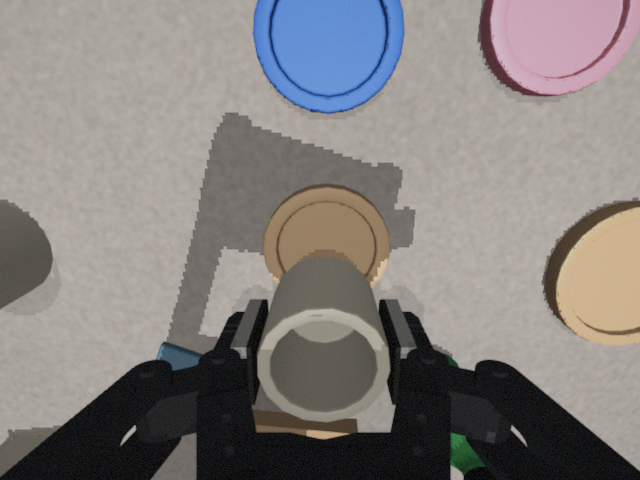

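```bash
python3 - <<'E'
from h import *
cal=np.load("pics/w7.npy",allow_pickle=True).item()
W=cast(cal,[(264,243),(390,243),(327,184.5)],.015)[:,:2];print(W,W[:2].mean(0),np.linalg.norm(W[0]-W[1]),W[2]-[.04,0])
P=cast(cal,[(258,355),(388,355),(324,419)],.1293)[:,:2];print(P,P[:2].mean(0),np.linalg.norm(P[0]-P[1]),P[2]+[.023,0])
E
python3 go.py .632 -.110 .0476 0
```

```text
[[ 0.63556378 -0.07401029]
 [ 0.6355486  -0.15203542]
 [ 0.67187262 -0.11293766]] [ 0.63555619 -0.11302286] 0.07802513167440807 [ 0.63187262 -0.11293766]
[[ 0.63403824 -0.08904209]
 [ 0.63405091 -0.13240109]
 [ 0.6075077  -0.11106431]] [ 0.63404457 -0.11072159] 0.04335900645031537 [ 0.6305077  -0.11106431]
[ 0.6314 -0.1098  0.1186] (array([ 7.1 ,  0.03, -0.07]), array([-0.04,  0.09,  0.09]))
```

Request:
arm_command(angular=[[0,0,0],[0,0,0],[0,0,0],[0,0,0],[0,0,0],[0,0,0],[0,0,0],[0,0,0],[0,0,0],[0,0,0]], travel=[[1,0.2,-0.1],[3,0.2,-0.1],[4.5,0.2,-0.1],[5.5,0.2,-0.1],[6.1,0.2,-0.1],[6.5,0.2,-0.1],[6.8,0.2,-0.1],[7,0.2,-0.1],[7.1,0.2,-0.1],[7.1,0.2,-0.1]], hand=[0,0,0,0,0,0,0,0,0,0])

```text
t: 15.45
eef_pos: [0.6325, -0.1117, 0.0479]
eef_rot: [0.001, -0.707, -0.0, 0.708]
contact_force: [-0.3, -0.0, -0.7]
opening: 0.0457
```

Request:
arm_command(angular=[[0,0,0],[0,0,0],[0,0,0]], travel=[[0.1,0,0],[0.15,0,0],[0.15,0,0]], hand=[0,0,0])

```text
t: 15.75
eef_pos: [0.6327, -0.1118, 0.0477]
eef_rot: [0.001, -0.707, -0.0, 0.707]
contact_force: [-2.7, 0.6, 5.1]
opening: 0.0456
```

Contact. Release, rise, and look.

Request:
arm_command(angular=[[0,0,0],[0,0,0],[0,0,0],[0,0,0],[0,0,0],[0,0,0],[0,0,0],[0,0,0],[0,0,0],[0,0,0],[0,0,0],[0,0,0]], travel=[[0,0,0],[0,0,0],[0,0,0],[0,0,0],[0,0,0],[0,0,0],[-1,0,0],[-4,0,0],[-8,0,0],[-12,0,0],[-15,0,0],[-15,0,0]], hand=[70,100,100,100,100,100,100,100,100,100,100,100])

```text
t: 16.95
eef_pos: [0.6367, -0.1131, 0.2056]
eef_rot: [0.001, 0.711, -0.001, -0.703]
contact_force: [0.8, -0.4, 0.3]
opening: 0.0858
```

```bash
python3 wr.py w8; python3 go.py .6285 .1025 .20 0
```

```text
16.95 [ 0.63671719 -0.11310791  0.20559616] [-3.100e-01  3.870e-01  1.411e+00  1.000e-03  1.331e+00  1.261e+00]
[ 0.8  -0.39  0.26] 0.08582104020456909 [[0.012, -0.001, -1.0], [-0.003, -1.0, 0.0], [-1.0, 0.003, -0.012]]
[ 0.635  -0.1126  0.2023] (array([  0.19, -21.51,   0.67]), array([-0.03, -0.39, -0.08]))
```

View pics/w8.png

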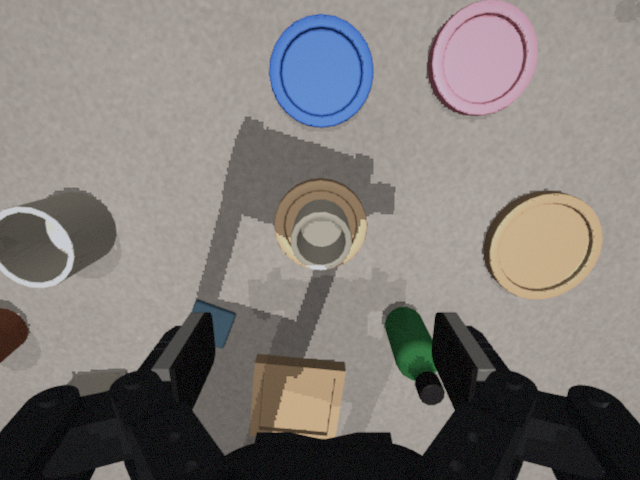

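The small pot (rim at 321,241) stands in its setter (321,225). Next is the large round pot.

Request:
arm_command(angular=[[0,-0.4,0],[0,-0.4,0],[0,-0.4,0],[0,-0.4,0],[0,-0.4,0],[0,-0.4,0],[0,-0.4,0],[0,-0.4,0],[0,-0.4,0]], travel=[[0.1,-3,0.1],[0.2,-7,0.2],[0.2,-11,0.4],[0.2,-15,0.5],[0.2,-19,0.6],[0.2,-21.5,0.7],[0.2,-21.5,0.7],[0.2,-21.5,0.7],[0.2,-21.5,0.7]], hand=[100,100,100,100,100,100,100,100,100])

```text
t: 17.9
eef_pos: [0.6278, 0.1013, 0.1991]
eef_rot: [-0.0, -0.707, 0.001, 0.708]
contact_force: [0.1, -0.5, -0.6]
opening: 0.0851
```

```bash
python3 wr.py w9
```

```text
17.9 [0.62778632 0.10129663 0.19905378] [ 0.025  0.38   1.436 -0.002  1.328  1.598]
[ 0.09 -0.54 -0.63] 0.08507041926587007 [[-0.002, -0.001, -1.0], [-0.002, -1.0, 0.001], [-1.0, 0.002, 0.002]]
```

View pics/w9.png

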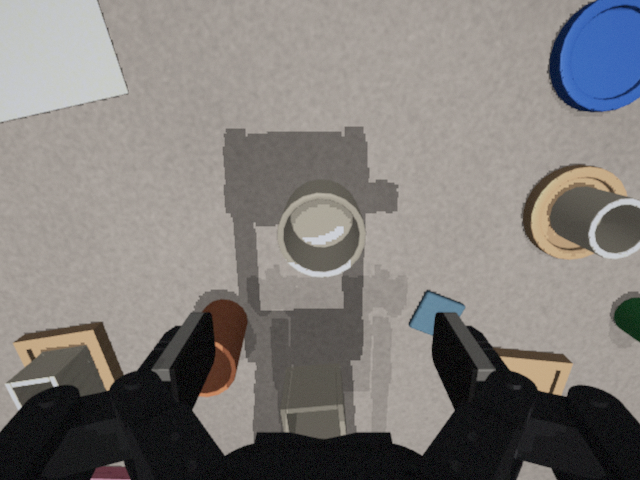

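```bash
python3 - <<'E'
from h import *
cal=np.load("pics/w9.npy",allow_pickle=True).item()
W=cast(cal,[(278,234),(364.5,234),(321,277),(321,193)],.062)[:,:2];print(W[:2].mean(0),np.linalg.norm(W[0]-W[1]),W[2:].mean(0),np.linalg.norm(W[2]-W[3]))
E
python3 go.py .628 .102 .041 0
```

```text
[0.6287138  0.10094185] 0.061555471088675005 [0.62684967 0.10113666] 0.06260617373614856
[0.628  0.101  0.1993] (array([15.83, -0.13, -0.02]), array([-0.12,  0.07, -0.11]))
```

Request:
arm_command(angular=[[0,0,0],[0,0,0],[0,0,0],[0,0,0],[0,0,0],[0,0,0],[0,0,0],[0,0,0],[0,0,0],[0,0,0],[0,0,0],[0,0,0],[0,0,0],[0,0,0],[0,0,0]], travel=[[3,-0.1,0],[7,-0.1,0],[10,-0.1,0],[12.5,-0.1,0],[14.3,-0.1,0],[15.3,-0.1,0],[15.8,-0.1,0],[15.8,-0.1,0],[15.8,-0.1,0],[15.8,-0.1,0],[15.8,-0.1,0],[15.8,-0.1,0],[15.8,-0.1,0],[15.8,-0.1,0],[15.8,-0.1,0]], hand=[100,100,100,100,100,100,100,100,0,0,0,0,0,0,0], squeeze=45)

```text
t: 19.45
eef_pos: [0.6293, 0.1018, 0.0432]
eef_rot: [-0.0, 0.708, -0.001, -0.706]
contact_force: [0.3, 0.1, 5.8]
opening: 0.0627
```

```bash
python3 go.py .6115 -.3065 .20 0
```

```text
[0.6293 0.1018 0.0432] (array([-15.61,  40.86,   1.67]), array([-0.11, -0.13, -0.1 ]))
```

Request:
arm_command(angular=[[0,0,0],[0,0,0],[0,0,0],[0,0,0],[0,0,0],[0,0,0],[0,0,0],[0,0,0],[0,0,0],[0,0,0],[0,0,0],[0,0,0],[0,0,0],[0,0,0],[0,0,0],[0,0,0],[0,0,0],[0,0,0],[0,0,0],[0,0,0]], travel=[[-1,0,0],[-3,0,0],[-6,0,0],[-9,0,0],[-12,0,0],[-14.5,0.5,0],[-15.6,2,0.1],[-15.6,4.5,0.2],[-15.6,7.5,0.3],[-15.6,10.5,0.4],[-15.6,13.5,0.6],[-15.6,16.5,0.7],[-15.6,19.5,0.8],[-15.6,22.5,0.9],[-15.6,25.5,1],[-15.6,28.5,1.2],[-15.6,31.5,1.3],[-15.6,34.5,1.5],[-15.6,37.5,1.6],[-15.6,39.5,1.7]], hand=[0,0,0,0,0,0,0,0,0,0,0,0,0,0,0,0,0,0,0,0])

```text
t: 21.45
eef_pos: [0.6094, -0.2954, 0.1982]
eef_rot: [0.001, -0.707, 0.002, 0.707]
contact_force: [0.4, -0.1, -2.0]
opening: 0.0626
```

```bash
python3 go.py .6115 -.3065 .12 0
```

```text
[ 0.6094 -0.2954  0.1982] (array([ 7.82,  1.1 , -0.22]), array([-0.23,  0.02, -0.06]))
```

Request:
arm_command(angular=[[0,0,0],[0,0,0],[0,0,0],[0,0,0],[0,0,0],[0,0,0],[0,0,0]], travel=[[1,0.6,-0.1],[3,1.1,-0.2],[5,1.1,-0.2],[7,1.1,-0.2],[7.8,1.1,-0.2],[7.8,1.1,-0.2],[7.8,1.1,-0.2]], hand=[0,0,0,0,0,0,0])

```text
t: 22.15
eef_pos: [0.6117, -0.3061, 0.1205]
eef_rot: [0.001, -0.707, 0.002, 0.707]
contact_force: [0.6, -0.2, -2.1]
opening: 0.0625
```

```bash
python3 wr.py w10
```

```text
22.15 [ 0.61166346 -0.30613056  0.12050213] [-5.900e-01  5.530e-01  1.358e+00 -1.000e-03  1.230e+00  9.850e-01]
[ 0.61 -0.23 -2.11] 0.06248038967584645 [[-0.0, -0.004, -1.0], [-0.001, -1.0, 0.004], [-1.0, 0.001, 0.0]]
```

View pics/w10.png

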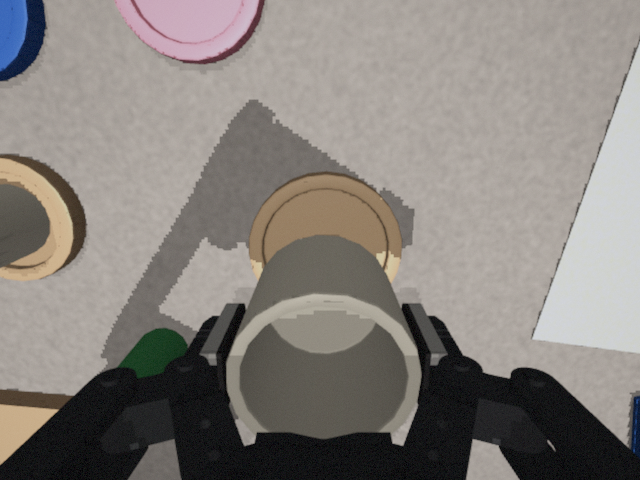

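```bash
python3 - <<'E'
from h import *
cal=np.load("pics/w10.npy",allow_pickle=True).item()
W=cast(cal,[(249,243),(402,243),(327,173)],.015)[:,:2];print(W[:2].mean(0),np.linalg.norm(W[0]-W[1]),W[2]-[.049,0])
P=cast(cal,[(227,368),(420.5,368),(324,294)],.1393)[:,:2];print(P[:2].mean(0),np.linalg.norm(P[0]-P[1]),P[2]-[.032,0])
E
python3 go.py .6115 -.3065 .0532 0
```

```text
[ 0.61633781 -0.30910166] 0.0963047555839406 [ 0.61106122 -0.31002944]
[ 0.61504964 -0.30752279] 0.06151619029626245 [ 0.6089184 -0.3076489]
[ 0.6122 -0.3065  0.1214] (array([ 6.82, -0.02,  0.07]), array([-0.2 , -0.08, -0.12]))
```

Request:
arm_command(angular=[[0,0,0],[0,0,0],[0,0,0],[0,0,0],[0,0,0],[0,0,0],[0,0,0],[0,0,0],[0,0,0],[0,0,0]], travel=[[1,0.2,-0.1],[3,0.2,-0.1],[4.3,0.2,-0.1],[5.2,0.2,-0.1],[5.8,0.2,-0.1],[6.2,0.2,-0.1],[6.5,0.2,-0.1],[6.7,0.2,-0.1],[6.8,0.2,-0.1],[6.8,0.2,-0.1]], hand=[0,0,0,0,0,0,0,0,0,0])

```text
t: 23.2
eef_pos: [0.6133, -0.3088, 0.0536]
eef_rot: [-0.0, 0.708, -0.002, -0.707]
contact_force: [0.3, -0.2, -3.1]
opening: 0.063
```

Request:
arm_command(angular=[[0,0,0],[0,0,0],[0,0,0]], travel=[[0.1,0,0],[0.15,0,0],[0.15,0,0]], hand=[0,0,0])

```text
t: 23.5
eef_pos: [0.6137, -0.309, 0.0533]
eef_rot: [-0.0, 0.708, -0.002, -0.706]
contact_force: [-2.1, 1.3, 3.4]
opening: 0.0625
```

Request:
arm_command(angular=[[0,0,0],[0,0,0],[0,0,0],[0,0,0],[0,0,0],[0,0,0],[0,0,0],[0,0,0],[0,0,0],[0,0,0],[0,0,0],[0,0,0]], travel=[[0,0,0],[0,0,0],[0,0,0],[0,0,0],[0,0,0],[0,0,0],[-1,0,0],[-4,0,0],[-8,0,0],[-12,0,0],[-14.6,0,0],[-14.6,0,0]], hand=[90,100,100,100,100,100,100,100,100,100,100,100])

```text
t: 24.7
eef_pos: [0.6165, -0.3106, 0.2071]
eef_rot: [0.002, 0.712, -0.005, -0.702]
contact_force: [0.8, 0.5, 0.5]
opening: 0.0857
```

```bash
python3 wr.py w11; python3 go.py .448 .108 .20 1.5
```

```text
24.7 [ 0.61646731 -0.31057485  0.20707817] [-5.910e-01  4.730e-01  1.288e+00 -1.000e-03  1.365e+00  9.830e-01]
[0.82 0.48 0.45] 0.08566212991544724 [[0.013, -0.003, -1.0], [-0.01, -1.0, 0.003], [-1.0, 0.01, -0.013]]
[ 0.6151 -0.3096  0.2036] (array([ -0.07, -41.71,  16.85]), array([-1.7 , -0.49, -0.4 ]))
```

View pics/w11.png

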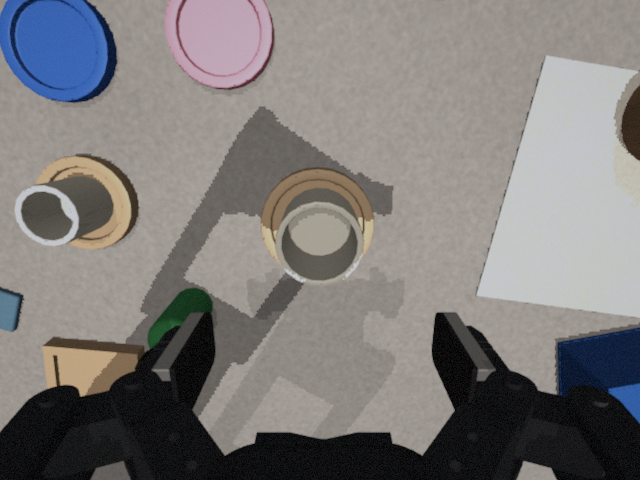

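Request:
arm_command(angular=[[-0.2,-0.5,-0.4],[-0.4,-0.5,-0.4],[-0.6,-0.5,-0.4],[-0.8,-0.5,-0.4],[-1,-0.5,-0.4],[-1.2,-0.5,-0.4],[-1.4,-0.5,-0.4],[-1.6,-0.5,-0.4],[-1.7,-0.5,-0.4],[-1.7,-0.5,-0.4],[-1.7,-0.5,-0.4],[-1.7,-0.5,-0.4],[-1.7,-0.5,-0.4],[-1.7,-0.5,-0.4],[-1.7,-0.5,-0.4]], travel=[[0,-3,1.2],[0,-6.5,2.6],[0,-10,4],[0,-13.5,5.4],[0,-17,6.8],[0,-20.5,8.2],[0,-24,9.6],[0,-27.5,11],[0,-31,12.5],[0,-34.5,14],[0,-38,15.4],[-0.1,-41,16.6],[-0.1,-41.7,16.9],[-0.1,-41.7,16.9],[-0.1,-41.7,16.9]], hand=[100,100,100,100,100,100,100,100,100,100,100,100,100,100,100])

```text
t: 26.25
eef_pos: [0.4475, 0.1072, 0.1997]
eef_rot: [-0.009, -0.707, -0.009, 0.707]
contact_force: [0.4, 0.1, 0.8]
opening: 0.0857
```

```bash
python3 wr.py w12
```

```text
26.25 [0.44750612 0.10721671 0.19968981] [ 4.700e-02  1.400e-02  1.871e+00 -1.000e-03  1.258e+00  1.592e+00]
[0.42 0.08 0.84] 0.08574179124756916 [[-0.001, 0.026, -1.0], [-0.001, -1.0, -0.026], [-1.0, 0.001, 0.001]]
```

View pics/w12.png

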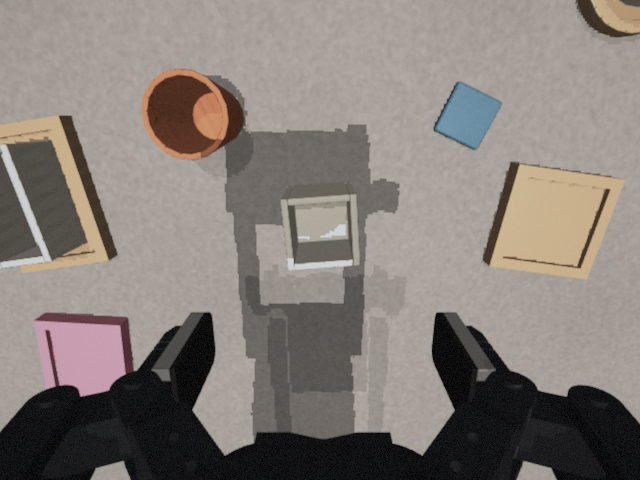

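```bash
python3 - <<'E'
from h import *
cal=np.load("pics/w12.npy",allow_pickle=True).item()
for c,z in(([(281,198),(356,194),(358.5,265),(287.5,271)],.058),([(517,164),(623,178),(591,278),(490.5,264)],.015)):
    W=cast(cal,c,z)[:,:2]; print(W.mean(0),np.linalg.norm(W-np.roll(W,1,0),axis=1),cv2.minAreaRect((W*1000).astype(np.float32)))
im=cv2.imread("pics/w12.png");cv2.imwrite("pics/c12.png",cv2.resize(im[170:290,260:380],None,fx=4.8,fy=4.8))
E
python3 go.py .448 .108 .041 3
```

```text
[0.44774152 0.10744254] [0.05539067 0.05272221 0.05345887 0.05318805] ((447.269287109375, 107.29674530029297), (55.390682220458984, 53.15296936035156), 4.570645809173584)
[ 0.44863364 -0.08841114] [0.08585443 0.08797666 0.08767137 0.09098922] ((448.1309509277344, -89.11325073242188), (92.37203216552734, 87.56111145019531), 84.2294692993164)
[0.4478 0.1069 0.1999] (array([15.89, -0.11, -0.03]), array([-1.56,  0.04, -0.03]))
```

View pics/c12.png

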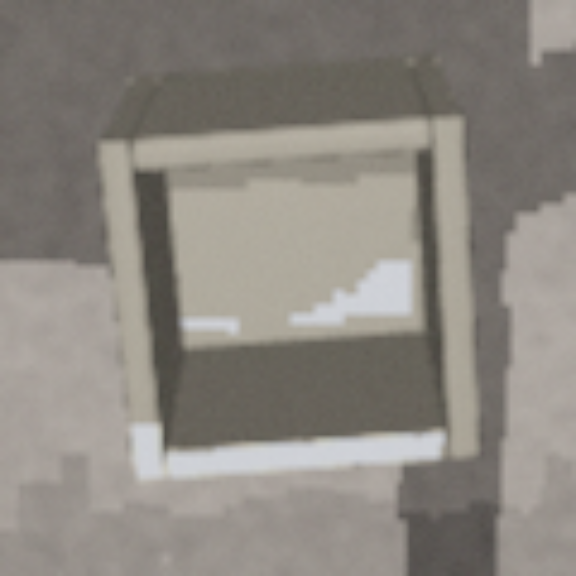

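Request:
arm_command(angular=[[-1,0,0],[-2,0,0],[-3,0,0],[-3,0,0],[-3,0,0],[-3,0,0],[-3,0,0],[-3,0,0],[-3,0,0],[-3,0,0],[-3,0,0],[-3,0,0],[-3,0,0],[-3,0,0],[-3,0,0]], travel=[[3,-0.1,0],[7,-0.1,0],[10,-0.1,0],[12.5,-0.1,0],[14.3,-0.1,0],[15.4,-0.1,0],[15.9,-0.1,0],[15.9,-0.1,0],[15.9,-0.1,0],[15.9,-0.1,0],[15.9,-0.1,0],[15.9,-0.1,0],[15.9,-0.1,0],[15.9,-0.1,0],[15.9,-0.1,0]], hand=[100,100,100,100,100,100,100,100,0,0,0,0,0,0,0], squeeze=45)

```text
t: 27.8
eef_pos: [0.449, 0.108, 0.0422]
eef_rot: [0.028, 0.707, 0.027, -0.706]
contact_force: [-0.4, -0.1, 6.2]
opening: 0.0536
```

```bash
python3 go.py .449 -.0865 .18 -6
```

```text
[0.449  0.108  0.0422] (array([-13.77,  19.4 ,   1.48]), array([10.45, -0.12, -0.02]))
```

Request:
arm_command(angular=[[0,0,0],[0,0,0],[0,0,0],[0,0,0],[0,0,0],[0,0,0],[1.5,0,0],[3,0,0],[4.5,0,0],[6,0,0],[7.5,0,0],[9,0,0],[10.4,0,0],[10.4,0,0],[10.4,0,0],[10.4,0,0],[10.4,0,0],[10.4,0,0],[10.4,0,0]], travel=[[-1,0,0],[-3,0,0],[-6,0,0],[-9,0,0],[-12,0.3,0],[-13.5,1.5,0.1],[-13.8,3.5,0.3],[-13.8,6,0.5],[-13.8,9,0.7],[-13.8,12,0.9],[-13.8,15,1.1],[-13.8,17.5,1.3],[-13.8,19,1.4],[-12,19.4,1.5],[-10,19.4,1.5],[-8.5,19.4,1.5],[-7.8,19.4,1.5],[-7.8,19.4,1.5],[-7.8,19.4,1.5]], hand=[0,0,0,0,0,0,0,0,0,0,0,0,0,0,0,0,0,0,0])

```text
t: 29.7
eef_pos: [0.4491, -0.0865, 0.1208]
eef_rot: [-0.036, 0.707, -0.037, -0.705]
contact_force: [0.1, -0.1, -2.5]
opening: 0.0532
```

```bash
python3 wr.py w13
```

```text
29.7 [ 0.44914322 -0.08649607  0.12076321] [-0.38   0.117  1.948  0.     1.074  1.294]
[ 0.05 -0.11 -2.47] 0.053234210556063886 [[0.003, -0.103, -0.995], [-0.001, -0.995, 0.103], [-1.0, 0.0, -0.003]]
```

View pics/w13.png

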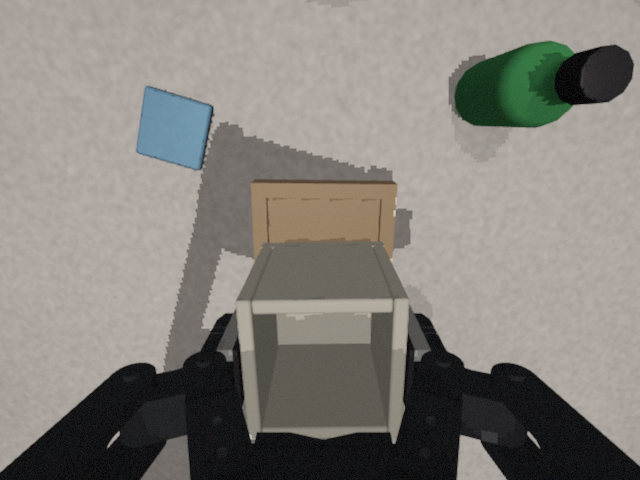

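```bash
python3 - <<'E'
from h import *
cal=np.load("pics/w13.npy",allow_pickle=True).item()
n=np.array([np.cos(np.radians(-6)),np.sin(np.radians(-6))])
W=cast(cal,[(251,183),(396,182.5)],.015)[:,:2];print(np.linalg.norm(W[0]-W[1]),W.mean(0)-.044*n)
P=cast(cal,[(239,301),(407,300)],.1366)[:,:2];print(np.linalg.norm(P[0]-P[1]),P.mean(0)-.027*n)
E
python3 go.py .449 -.088 .0522 -6
```

```text
0.08694923652004716 [ 0.44798128 -0.08798653]
0.0516629726782579 [ 0.44771661 -0.08753257]
[ 0.4495 -0.0867  0.1211] (array([6.89, 0.13, 0.07]), array([ 0.06, -0.21, -0.03]))
```

Request:
arm_command(angular=[[0,0,0],[0,0,0],[0,0,0],[0,0,0],[0,0,0],[0,0,0],[0,0,0],[0,0,0],[0,0,0],[0,0,0]], travel=[[1,0.1,0],[3,0.1,0],[4.3,0.1,0],[5.2,0.1,0],[5.8,0.1,0],[6.2,0.1,0],[6.5,0.1,0],[6.7,0.1,0],[6.85,0.1,0],[6.85,0.1,0]], hand=[0,0,0,0,0,0,0,0,0,0])

```text
t: 30.75
eef_pos: [0.4498, -0.0878, 0.0527]
eef_rot: [-0.036, 0.707, -0.037, -0.705]
contact_force: [-1.0, -0.8, -2.5]
opening: 0.0537
```

Request:
arm_command(angular=[[0,0,0],[0,0,0],[0,0,0]], travel=[[0.1,0,0],[0.15,0,0],[0.15,0,0]], hand=[0,0,0])

```text
t: 31.05
eef_pos: [0.4502, -0.0879, 0.0522]
eef_rot: [-0.036, 0.708, -0.037, -0.705]
contact_force: [-1.6, 0.5, 4.4]
opening: 0.0536
```

Request:
arm_command(angular=[[0,0,0],[0,0,0],[0,0,0],[0,0,0],[0,0,0],[0,0,0],[0,0,0],[0,0,0],[0,0,0],[0,0,0],[0,0,0],[0,0,0]], travel=[[0,0,0],[0,0,0],[0,0,0],[0,0,0],[0,0,0],[0,0,0],[-1,0,0],[-4,0,0],[-8,0,0],[-12,0,0],[-14.6,0,0],[-14.6,0,0]], hand=[85,100,100,100,100,100,100,100,100,100,100,100])

```text
t: 32.25
eef_pos: [0.4528, -0.0889, 0.2038]
eef_rot: [-0.035, 0.711, -0.038, -0.701]
contact_force: [0.9, 0.2, 0.3]
opening: 0.0854
```

```bash
python3 wr.py w14; python3 go.py .20 -.5 .25 20
```

```text
32.25 [ 0.45283667 -0.08894093  0.20376531] [-3.820e-01  1.000e-03  1.875e+00  0.000e+00  1.250e+00  1.292e+00]
[0.95 0.16 0.32] 0.0853761230058746 [[0.015, -0.103, -0.995], [-0.005, -0.995, 0.103], [-1.0, 0.004, -0.015]]
[ 0.4512 -0.0883  0.2011] (array([-4.99, 43.55, 20.69]), array([-25.93,  -0.55,  -0.28]))
```

View pics/w14.png

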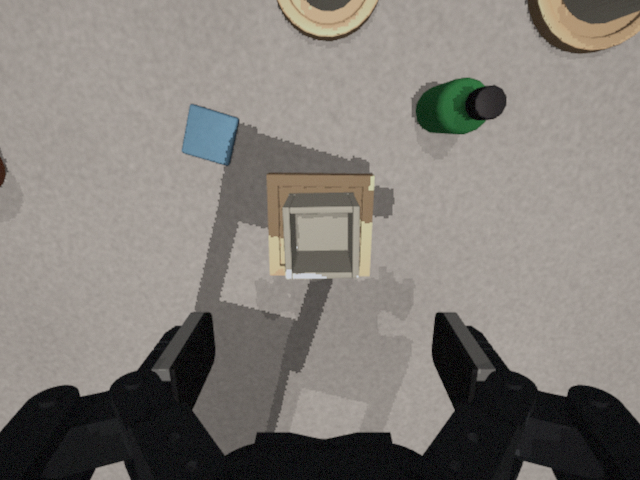

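Request:
arm_command(angular=[[-1,0,0],[-3,0,0],[-5,0,0],[-8,0,0],[-11,0,0],[-14,0,0],[-17,0,0],[-20,0,0],[-23,0,0],[-26,0,0],[-26,0,0],[-26,0,0],[-26,0,0],[-26,0,0],[-26,0,0],[-26,0,0],[-26,0,0]], travel=[[-1,3,1.4],[-2,6,2.8],[-3,9,4.3],[-4,12,5.7],[-5,15,7.1],[-5,18,8.5],[-5,21,10],[-5,24,11.4],[-5,27,12.8],[-5,30,14.2],[-5,33,15.7],[-5,36,17.1],[-5,39,18.5],[-5,42,20],[-5,43.5,20.7],[-5,43.5,20.7],[-5,43.5,20.7]], hand=[100,100,100,100,100,100,100,100,100,100,100,100,100,100,100,100,100])

```text
t: 34.0
eef_pos: [0.2002, -0.4982, 0.249]
eef_rot: [0.124, 0.7, 0.122, -0.693]
contact_force: [0.9, -0.0, -0.7]
opening: 0.0853
```

```bash
python3 - <<'E'
from h import *
from plant import vision, telemetry
cal=vision.get_calibration("top")
im=vision.camera("top"); cv2.imwrite("pics/top1.png",im); sc=vision.camera("scene"); cv2.imwrite("pics/scene1.png",sc)
print(telemetry.get_state()['t'])
b=cv2.cvtColor(im,cv2.COLOR_BGR2LAB)[:,:,2].astype(int)
S=dict(sm=((.6316,-.110),.06),lg=((.6113,-.3059),.072),sq=((.4489,-.0853),.068),tr=((.4589,.3402),.056))
for n,(c,z) in S.items():
    u,v=proj(cal,[*c,z])[0]; u,v=int(u),int(v); k=24
    m=(b[v-k:v+k,u-k:u+k]<129).astype(np.uint8)
    nn,lab,st,_=cv2.connectedComponentsWithStats(m); l=1+st[1:,4].argmax()
    cs,_=cv2.findContours((lab==l).astype(np.uint8),cv2.RETR_EXTERNAL,cv2.CHAIN_APPROX_NONE)
    C=max(cs,key=cv2.contourArea)[:,0]+[u-k,v-k]
    W=(cast(cal,C,z)[:,:2]*1000).astype(np.float32)
    r=(cv2.minAreaRect if n in('sq','tr') else cv2.fitEllipse)(W); print(n,np.round(r[0],1),np.round(r[1],1),round(r[2],1),'off',np.round(np.array(r[0])-np.array(c)*1000,1))
cv2.imwrite("pics/crop1.png",cv2.resize(im[180:330,200:500],None,fx=2.6,fy=2.6,interpolation=cv2.INTER_CUBIC))
E
```

```text
34.1
sm [ 631. -110.] [42.1 43.7] 76.6 off [-0.6 -0. ]
lg [ 612.3 -308.1] [60.4 63.5] 16.2 off [ 1.  -2.2]
sq [449.5 -86. ] [53.2 54.4] 85.1 off [ 0.6 -0.7]
tr [459.1 338.5] [86.4 45.6] 9.5 off [ 0.2 -1.7]
```

View pics/crop1.png

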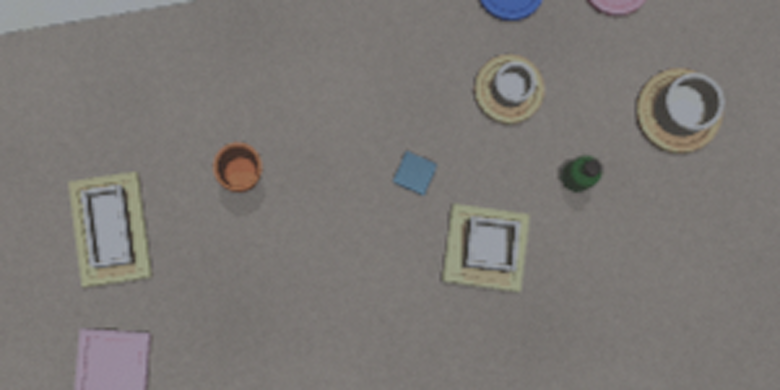

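View pics/scene1.png

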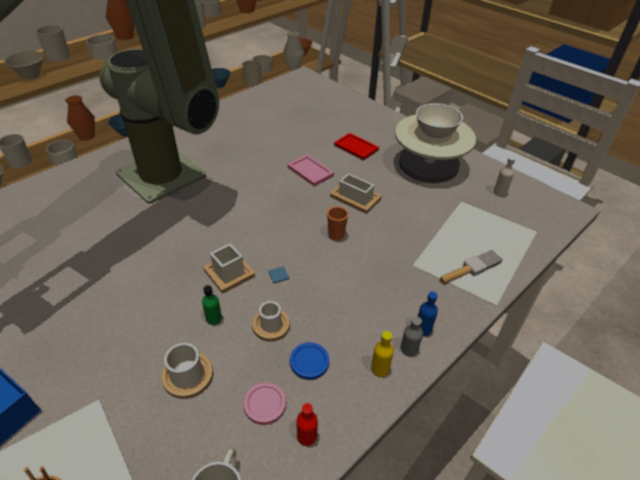

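All four pots stand upright in their setters, within about 2.5 mm of centre. The bottle and cup are at the same pixels as before.

```bash
python3 -c "
from plant import manip
print(manip.job_done())"
```

```text
the job is handed in; nothing more can be done
None
```

All four pots are upright and released in their matching setters. I handed the job in at about t = 34 s of the 109 s allowed; it reported no verdict. Each pot was lowered until the wrist force rose to a light 3–5 N before I opened the fingers.

Last checks, from the top camera after moving the arm clear:

| Pot | Offset from recess centre | Angle to recess |
|---|---|---|
| Large round | 2.4 mm | not relevant |
| Small round | 0.6 mm | not relevant |
| Square | 0.9 mm | about 1.5° |
| Oblong | 1.7 mm | under 1° |

- **Foot height:** I had no direct measurement. At touchdown the tool was 10 mm above its height when it picked each pot up, which matches the recess floor.
- **Bystanders:** the bottle and cup look unmoved in the before and after pictures.
- **Disagreement:** the wrist and top cameras differed by 2–4 mm, mostly in y. That is within tolerance, and no check failed.

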